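# Bolt the key steriliser and hold its timer dial at the third click

## Robot

A 6-joint arm with a two-finger parallel gripper is mounted at the origin on the work surface. World frame = base frame: x ahead of the robot, y to its left, z up, the work surface at z = 0. Lengths are in m, angles in rad, forces in N, time in s.
With the tool pointing down it reaches from about 0.325 to 0.775 m from the base axis. Payload 5.5 kg.
Tool frame: the origin (TCP) lies between the finger pads; the fingertips stand 8 mm ahead of it and the grasp point (between the pads) lies 11 mm behind it (tcp_to_tips is the distance from the TCP to the fingertips, in m); z points along the fingers, y is the direction in which the jaws open and shut (so a half turn about z gives the same grasp; the last joint's range is limited). The gripper opens to 88 mm and grips with 3 to 60 N. Pads are 20 mm wide; open, the fingers measure 115 mm over their backs; the gripper's body (75 mm by 178 mm) begins 61 mm behind the grasp point.
Start: joints at [1.093, 0.091, 1.231, -0, 1.82, -0.057], TCP at [0.245, 0.548, 0.231] pointing down, gripper open.
Joint ranges: [-2.87, 2.87], [-0.86, 2.18], [0.17, 2.46], [-1.51, 4.65], [0.06, 2.69], [-2.65, 2.65]. Speed limits (rad/s): [2.57, 2.57, 3.01, 3.14, 3.14, 3.14].

## Interface

Orientations are given as a unit quaternion [w, x, y, z].
In Python, from bench import * gives the robot as it stands. Calls block until the motion is done:
- move_to(position, orientation): joint-space move of the TCP to a pose.
- move_l(position, speed=0.15, orientation=None): straight line of the TCP; orientation=None keeps the orientation; speed is the mean speed in m/s.
- movej(angles): joint-space move.
- gripper_open() and close(): open the fingers fully, or close them until they stop; the grip force is fixed at half the most.
- hold(seconds).
- inverse_kinematics(position, orientation): joint angles nearest the present ones, or None.
- state(): the state.
- get_image(name): name is "side" or "top" or "wrist"; returns a dict with "frame" (420x560x3 uint8, blue, green, red), "depth" (420x560 float32, m along the optical axis (not along the pixel's ray), 0 where there is no reading), "camera_matrix" (3x3 intrinsics, pixels), "k1" (the pictures are not rectified: a ray, as slopes to the right and down, at radius r is drawn at 1 + k1 r^2 times it, then the intrinsics apply), "view" (4x4, takes a point from world to camera coordinates). Camera axes: x right, y up, looking along -z (the intrinsics and any distortion apply to the point x, -y, -z); pixel columns grow to the right and rows downward; lengths in m; the calibration is good to about 2 mm. A picture is of the moment at which its call begins.
A pose or a line that the arm cannot do raises IKError and nothing moves.
- job_done(): hands the job in, once; it reports no verdict.
The state is a dict: "time": time; "joint_pos": joint angles; "dq": joint speeds; "joint_torque": joint torques, N m; "ee_pos": TCP position; "ee_rot": TCP orientation; "ft_force": force on the tool from outside, world axes, zero at the start; "moment": the same for the moment, N m; "finger_gap": finger opening in m.
Only numpy, scipy, OpenCV 4.12 (cv2) and the standard library are available. Lean on these libraries where they do the work, as an engineer would, in place of code of your own. Each camera call takes 0.05 s, during which the arm holds its last target.

## Task

Run the key steriliser: slide the red-knobbed bolt on its lid fully home into the brass keeper, and only then press the orange paddle of the spring-return timer dial down past its first two clicks to the third. The dial springs back when let go, so finish with your fingers still pressing the paddle, holding the dial at the third click. Leave the pawns, tea bowl, key tray and glasses case where they are.

Things in the scene. Friction and masses are not known exactly. Their poses are not given: they have to be found in the camera images.
- case: Key steriliser: fixed white box 160 (x) x 240 (y) x 70 mm high with a shut grey lid. Origin at the centre of its underside, z up. A steel barrel bolt lies on top along the box's y axis at x = +30 mm and slides towards +y into a brass keeper at y = +100 mm. Two fixed steel guides (30 mm in x, 14 mm in y, centred at y = -78 and +47 mm) and the keeper stand up to z = 88 mm.
- bolt (a joint): Slide of the bolt, m: 0 = fully drawn back, 0.048 = fully home in the keeper (hard stop). It grows towards the case's +y. Friction about 2 N; stays where it is left. May start part-way.
- bolt_knob (a point): Centre (half-way up) of the bolt's upright red knob, a cylinder 14 mm across, 42 mm tall from the rod's axis to its top 121 mm above the table; this point is 100 mm above the table. Its axes are the case's: y is the way the bolt slides home. The rod below (10 mm thick) has its top 84 mm above the table, so the free part of the knob is 37 mm tall.
- timer: Timer: fixed white stand, 50 mm thick (x), 76 mm wide (y from -44 to +32 mm), 92 mm high, on a grey foot 100 (x) x 130 (y) x 8 mm. Origin at the centre of its foot's underside, z up. A black dial turns on a level axle along x, 66 mm above the table at y = 0, with a yellow pointer on both faces and red dots on the stand at the clicks (one, two, three dots; grey dot = rest). The dial's paddle sticks out of the stand's +y side.
- dial (a joint): Turn of the dial, rad: 0 = rest, grows as the paddle is pressed down. Clicks at 0.24, 0.48 and 0.72 (the third), hard stop at 0.77. A spring returns it to 0 from everywhere when let go; pressing takes about 1 to 8 N at the paddle (rising and falling over each click) up to the hard stop.
- dial_pad (a point): Middle of the top face of the orange thumb pad (32 mm along the axle, 30 mm along the arm, 10 mm thick) at the paddle's end, 85 mm from the axle. It moves with the dial: at rest it is about 101 mm above the table with the arm sloping up 0.36 rad, at the third click about 41 mm above the table with the arm sloping down 0.36 rad; it stays within 10 mm of the same vertical line.
- pawn_black: Black chess pawn, 16 mm across, 31 mm high, standing on a chessboard (160 x 160 x 16 mm). Origin at the centre of its foot. Bystander.
- pawn_white: White chess pawn, 16 mm across, 31 mm high, standing on the same chessboard. Origin at the centre of its foot. Bystander.
- tea_bowl: Blue ceramic tea bowl, 110 mm across, 60 mm high. Origin at the centre of its underside. Bystander.
- key_tray: Steel key tray 150 (x) x 100 (y) x 20 mm. Origin at the centre of its underside. Bystander.
- glasses_case: Blue glasses case 160 (x) x 60 (y) x 40 mm. Origin at the centre of its underside. Bystander.
Not all that is in view belongs to the job. Leave any purple look-alike of the timer alone.

How it is judged:
On the way, in this order (a step that is already met when the one before it is completed fails the run):
1. the bolt is fully home while the dial is still at rest (value of joint bolt above 0.044 m and value of joint dial below 0.1 rad), for 0.2 s.
2. the bolt is home and the fingers hold the dial at the third click (value of joint bolt above 0.044 m and value of joint dial above 0.66 rad and contact force between dial and the fingers above 1 N), for 0.5 s.
At the end, for the whole second after the job is handed in: The bolt is home in its keeper (within 4 mm of its stop), and the dial is held at the third click (turned at least 0.66 rad, within 0.06 rad of the click or beyond it) by the fingers pressing on its paddle with more than 1 N (all of step 2); the arm keeps its last pose, push and grip.
It fails at once if the dial is pressed before the bolt is home (value of joint dial above 0.15 rad and value of joint bolt below 0.044 m).
It fails at once if a pawn, the tea bowl, the key tray or the glasses case is moved by more than 20 mm (distance of any of pawn_black, pawn_white, tea_bowl, key_tray, glasses_case from where it was at the start of the episode above 0.02 m).
It also fails if it takes over 48 s, if anything falls off the work surface, if the arm or the gripper's body presses on something with over 40 N, if the wrist force passes 120 N, or if a joint passes its speed limit or range.

## Working session

There is one attempt and no reset: what is moved stays moved. The work goes in short steps, each a Python script; the robot and the scene stay as the last script left them, time stands still between calls to the robot, and variables do not carry over. Pictures are saved under pics/ and viewed, and the job is handed in when it is done.

```bash
mkdir -p pics
cat > h.py <<'E'
from bench import *
import numpy as np, cv2
def shot(n,fn):
    im=get_image(n); cv2.imwrite('pics/'+fn+'.png',im['frame']); np.savez('pics/'+fn+'.npz',**{k:np.array(v) for k,v in im.items()}); return im
def pix2w(im,u,v,z=None):
    K=np.array(im['camera_matrix']);k1=float(im['k1']);V=np.array(im['view'])
    d=np.array([(u-K[0,2])/K[0,0],(v-K[1,2])/K[1,1]]); s=d.copy()
    for _ in range(30): s=d/(1+k1*(s@s))
    ray=np.array([s[0],-s[1],-1]); R=V[:3,:3];t=V[:3,3]
    c=-R.T@t; r=R.T@ray
    if z is None:
        D=float(im['depth'][int(round(v)),int(round(u))]); return c+r*D
    return c+r*(z-c[2])/r[2]
E
python3 - <<'E'
from h import *
for n in ('top','side','wrist'): shot(n,n+'0')
s=state();print(s['time'],s['ee_pos'],s['ee_rot'],s['finger_gap'])
E
```

```text
0.15 [0.24499626 0.54746685 0.22979043] [-2.01905440e-04  2.08850716e-01  9.77947251e-01 -7.15974152e-04] 0.08811560479996901
```

View pics/top0.png

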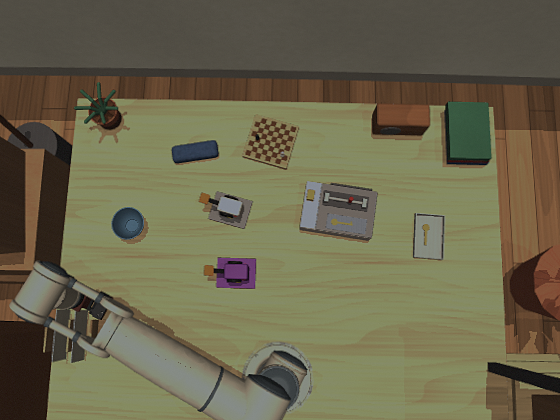

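View pics/side0.png

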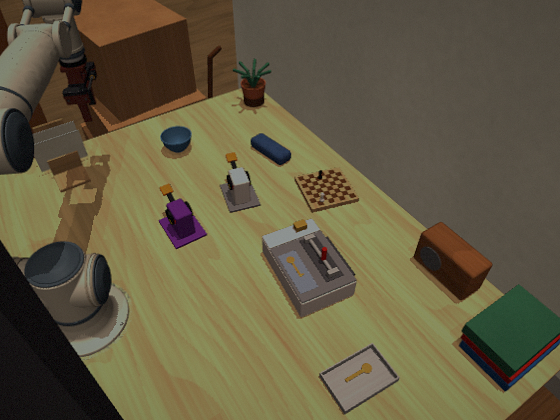

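View pics/wrist0.png

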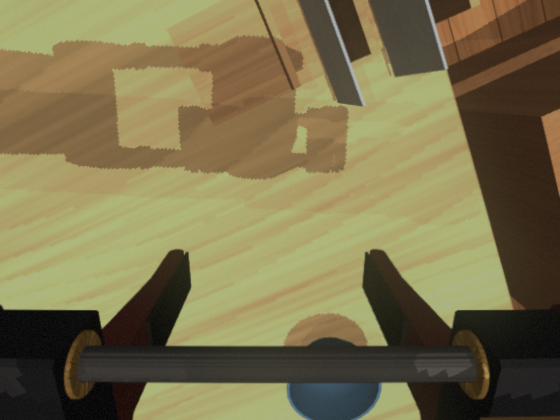

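Top view: the white timer is near (229,207) with its paddle at (205,199), and the purple decoy is near (236,271). The case is at (340,211) with its knob at about (350,201), and the brass keeper is to the left at about (311,195). Next I'll enlarge these areas.

Run:
```python
import cv2,numpy as np
im=cv2.imread('pics/top0.png')
a=cv2.resize(im[170:250,290:390],None,fx=7,fy=7,interpolation=cv2.INTER_CUBIC)
cv2.imwrite('pics/c1.png',a)
a=cv2.resize(im[180:240,190:265],None,fx=9,fy=9,interpolation=cv2.INTER_CUBIC)
cv2.imwrite('pics/c2.png',a)
im=cv2.imread('pics/side0.png')
a=cv2.resize(im[210:320,255:365],None,fx=5,fy=5,interpolation=cv2.INTER_CUBIC)
cv2.imwrite('pics/c3.png',a)
```

```text
(no output)
```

View pics/c1.png

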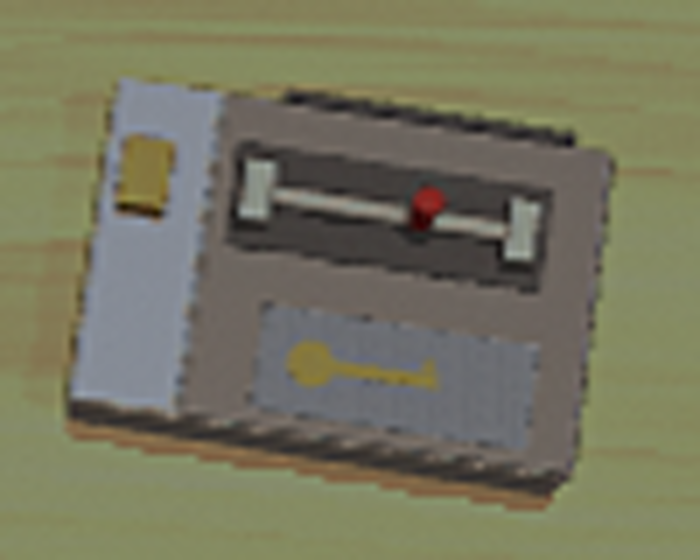

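View pics/c2.png

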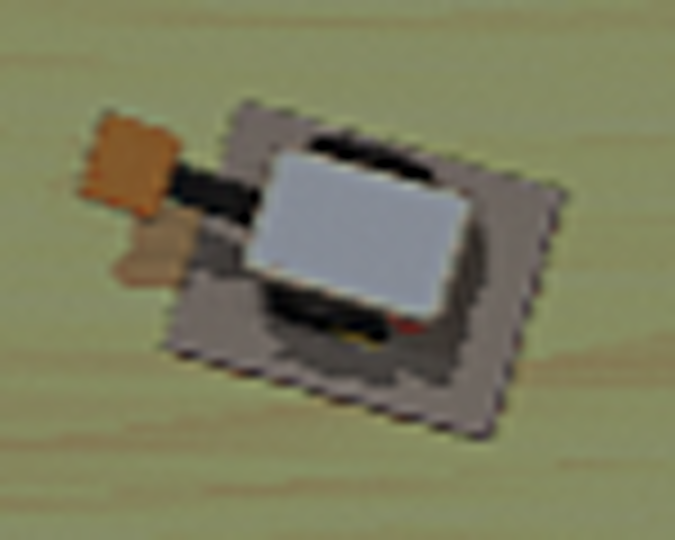

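View pics/c3.png

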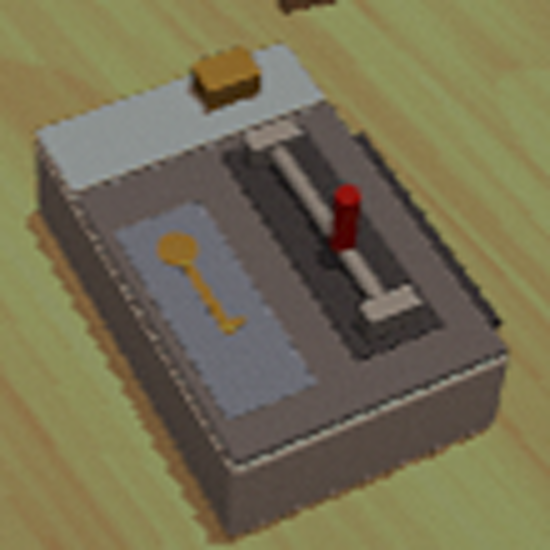

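```bash
cat > m.py <<'E'
from h import *
im=dict(np.load('pics/top0.npz')); sd=dict(np.load('pics/side0.npz'))
P=lambda c,z:pix2w(im,290+c[0]/7-.5+.07,170+c[1]/7-.5+.07,z)
g1=P((258,187),.088);g2=P((524,230),.088);k=P((145,172),.088);kn=P((431,198),.121)
T=lambda c,z:pix2w(im,190+c[0]/9-.44,180+c[1]/9-.44,z)
foot=[T(c,.008) for c in [(245,103),(568,190),(488,438),(165,348)]]
top=[T(c,.092) for c in [(285,152),(470,205),(432,318),(247,265)]]
pad=T((132,165),.101)
E
python3 - <<'E'
from m import *
np.set_printoptions(precision=4,suppress=True)
print('g',g1,g2,np.linalg.norm(g1-g2),'keeper',k,'knob',kn)
d=(g1-g2)[:2];d/=np.linalg.norm(d);print('case y dir',d,'knob along from mid g2', (kn-g2)[:2]@d, 'perp',np.cross(d,(kn-g2)[:2]),'keeper',(k-g2)[:2]@d)
print('foot',np.array(foot),np.mean(foot,0)); 
for i in range(4): print(np.linalg.norm(foot[i]-foot[i-1]))
print('top',np.mean(top,0)); print([np.linalg.norm(top[i]-top[i-1]) for i in range(4)])
y=(foot[0]-foot[1]+foot[3]-foot[2])[:2];y/=np.linalg.norm(y);c=np.mean(foot,0)[:2]
y2=(top[0]-top[1]+top[3]-top[2])[:2];y2/=np.linalg.norm(y2)
print('ydir',y,y2,'pad',pad,'pred pad',c+y*.085*np.cos(.36), 'top pred c',np.mean(top,0)[:2]+y2*.006)
# pixel side check depth
for uv in [(255+347/5,210+190/5)]:
    print('side knob top',pix2w(sd,*uv,.121), pix2w(sd,*uv))
print('topdepth pad',pix2w(im,204,198),'knob',pix2w(im,351,198))
E
```

```text
g [ 0.5849 -0.1455  0.088 ] [ 0.5672 -0.2697  0.088 ] 0.12544156491681585 keeper [ 0.5909 -0.0926  0.088 ] knob [ 0.5747 -0.2223  0.121 ]
case y dir [0.1408 0.99  ] knob along from mid g2 0.04798533361200523 perp -0.000718872079209969 keeper 0.17862226054806055
foot [[0.6115 0.2249 0.008 ]
 [0.5805 0.1003 0.008 ]
 [0.4847 0.1273 0.008 ]
 [0.5162 0.2508 0.008 ]] [0.5482 0.1758 0.008 ]
0.09881831544388499
0.12836208131718174
0.0994620572569726
0.12747863023605654
top [0.5458 0.1703 0.092 ]
[np.float64(0.043643454439535996), np.float64(0.07037662060009653), np.float64(0.043523036287975964), np.float64(0.07007013601430734)]
ydir [0.2443 0.9697] [0.256  0.9667] pad [0.5679 0.2524 0.101 ] pred pad [0.5677 0.253 ] top pred c [0.5473 0.1761]
side knob top [ 0.5779 -0.2221  0.121 ] [ 0.5779 -0.2221  0.121 ]
topdepth pad [0.5666 0.2524 0.1059] knob [ 0.5766 -0.2232  0.1093]<stdin>:4: DeprecationWarning: Arrays of 2-dimensional vectors are deprecated. Use arrays of 3-dimensional vectors instead. (deprecated in NumPy 2.0)
```

Guide spacing comes out at 125.4 mm (should be 125), the knob is on the bolt line, and the pad agrees with its prediction from the foot to 1 mm. I'll close the fingers and push the knob from behind.

```bash
cat >> m.py <<'E'
from scipy.spatial.transform import Rotation as Rn
cy=(g1-g2)[:2];cy/=np.linalg.norm(cy)
ty=(foot[0]-foot[1]+foot[3]-foot[2])[:2];ty/=np.linalg.norm(ty)
def quat(d):  # tool down, jaw dir d
    y=np.array([d[0],d[1],0]);z=np.array([0,0,-1.]);x=np.cross(y,z)
    q=Rn.from_matrix(np.c_[x,y,z]).as_quat();return [q[3],q[0],q[1],q[2]]
cx=np.array([cy[1],-cy[0]]);tx=np.array([ty[1],-ty[0]])
knob=np.array([.5760,-.2223])
E
python3 - <<'E'
from m import *
np.set_printoptions(precision=3,suppress=True)
p=knob-cy*.027
for s in (1,-1):
    print(s,inverse_kinematics([*p,.2],quat(s*cx)),inverse_kinematics([*p,.101],quat(s*cx)))
    print(s,inverse_kinematics([.568,.2525,.2],quat(s*tx)),inverse_kinematics([.568,.2525,.045],quat(s*tx)))
E
```

```text
1 [-0.465  0.152  1.219 -0.     1.771 -0.324] [-0.465  0.168  1.377 -0.     1.597 -0.324]
1 [ 0.364  0.146  1.226 -0.     1.77   0.61 ] [ 0.364  0.191  1.452 -0.     1.499  0.61 ]
-1 None None
-1 [ 0.364  0.146  1.226 -0.     1.77  -2.531] [ 0.364  0.191  1.452 -0.     1.499 -2.531]
```

Run:
```python
from m import *
np.set_printoptions(precision=4,suppress=True)
close()
p=knob-cy*.027; q=quat(cx)
move_to([*p,.21],q); move_l([*p,.101],.12)
s=state();print(s['time'],s['ee_pos'],s['ft_force'],s['finger_gap'])
shot('wrist','w1');shot('top','t1');shot('side','s1')
```

```text
5.575 [ 0.5727 -0.2493  0.1022] [ 1.1145 -0.4905  0.6623] 0.0004985005488244811
```

View pics/w1.png

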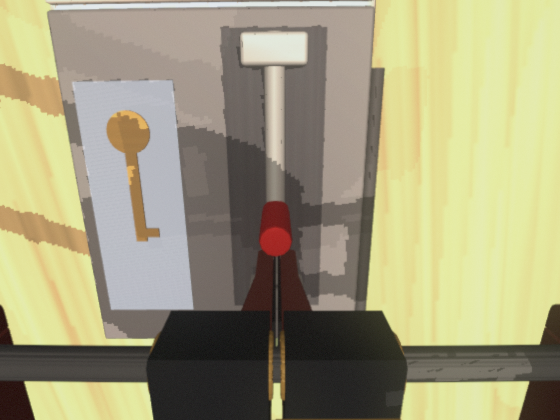

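View pics/s1.png

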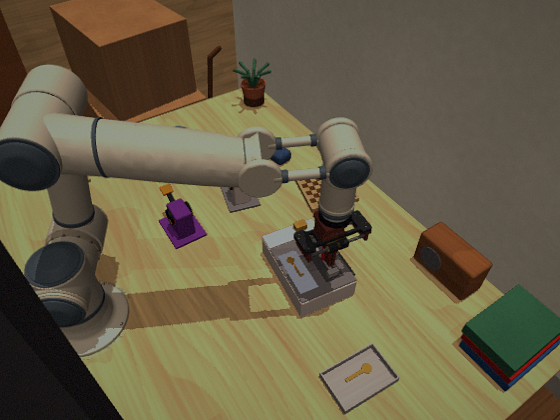

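The wrist view has the knob at (276,240) directly ahead of the finger seam, lined up with the rod. I'll push in small steps and watch the force.

Run:
```python
from m import *
np.set_printoptions(precision=4,suppress=True)
p0=knob-cy*.027; f0=None
for i in range(1,36):
    p=p0+cy*.0025*i
    move_l([*p,.101],.04)
    s=state();f=s['ft_force'][:2]@cy
    if f0 is None:f0=f
    print(i,round((s['ee_pos'][:2]-p0)@cy,4),round(f,2),end=' | ')
    if f-f0<-14: break
hold(.3)
s=state();print(s['time'],s['ee_pos'],s['ft_force'])
shot('wrist','w2');shot('top','t2')
```

```text
1 0.0027 -0.29 | 2 0.0052 0.36 | 3 0.0077 -0.04 | 4 0.01 -0.79 | 5 0.0126 -0.97 | 6 0.0152 -0.85 | 7 0.0178 -1.61 | 8 0.0203 -1.37 | 9 0.0228 -0.41 | 10 0.0253 -0.4 | 11 0.0278 -0.32 | 12 0.0303 -0.17 | 13 0.0327 -0.46 | 14 0.0353 -1.06 | 15 0.0378 -0.84 | 16 0.0403 -0.48 | 17 0.0428 -0.97 | 18 0.0453 -1.45 | 19 0.0478 -1.04 | 20 0.0503 -1.24 | 21 0.0517 -5.37 | 22 0.0519 -11.8 | 23 0.0521 -18.09 | 11.775 [ 0.5794 -0.1974  0.1012] [ -3.9231 -18.5774  -2.5663]
```

View pics/w2.png

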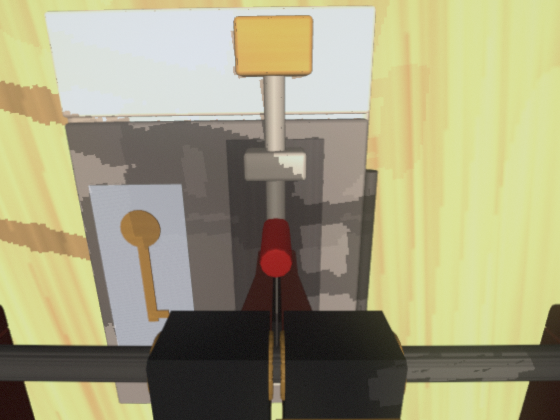

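The stop was reached after about 42 mm of knob travel: force rose to 18 N with no more motion, and the wrist view shows the rod inside the brass keeper (273,75). The knob is still well short of the guide, so this is the bolt's own stop. I'll back off and go above the paddle.

Run:
```python
from m import *
np.set_printoptions(precision=4,suppress=True)
e=state()['ee_pos'][:2]
b=e-cy*.012
move_l([*b,.102],.06); move_l([*b,.22],.2)
c=np.mean(foot,0)[:2]; p=c+ty*.079
print(p)
move_to([*p,.22],quat(tx)); move_l([*p,.135],.12)
s=state();print(s['time'],s['ee_pos'],s['ft_force'])
shot('wrist','w3');t=shot('top','t3');shot('side','s3')
a=t['frame'];cv2.imwrite('pics/c5.png',cv2.resize(a[170:250,190:390],None,fx=4,fy=4,interpolation=cv2.INTER_CUBIC))
```

```text
[0.5675 0.2524]
15.6083 [0.568  0.2525 0.1361] [0.6436 0.6878 1.5021]
```

View pics/w3.png

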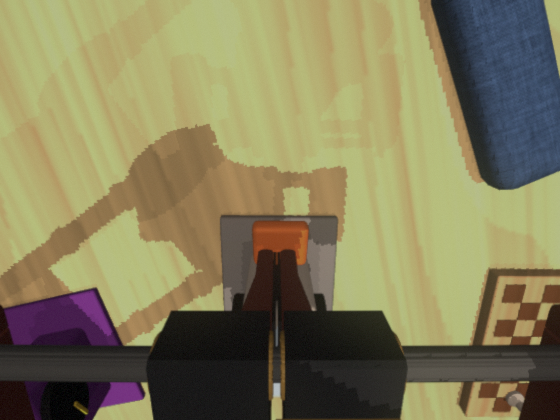

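View pics/c5.png

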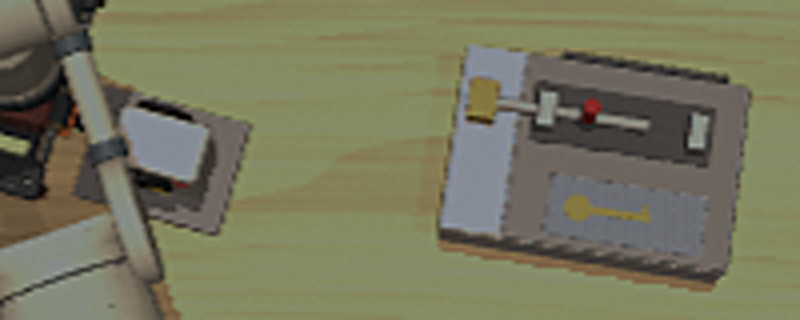

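View pics/s3.png

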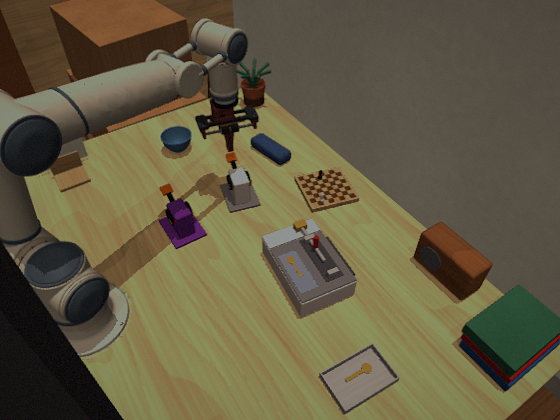

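The rod bridges into the keeper in the top view, so the bolt is home. In the wrist view the orange pad (280,240) is centred under the closed fingers. Now I'll press down in steps.

Run:
```python
from m import *
np.set_printoptions(precision=4,suppress=True)
im3=dict(np.load('pics/t3.npz')); k=pix2w(im3,190+592/4-.4,170+103/4-.4,.121); print('knob travel',(k[:2]-kn[:2])@cy)
c=np.mean(foot,0)[:2]; p=c+ty*.079
f0=state()['ft_force'][2]; z=.135
while z>.043:
    z-=.004 if z>.055 else .0015
    move_l([*p,z],.06)
    s=state();f=s['ft_force'][2]-f0
    print(round(z,4),round(s['ee_pos'][2],4),round(f,1),end=' | ')
    if f>16: break
hold(.3)
s=state();print(s['time'],s['ee_pos'],s['ft_force'])
shot('wrist','w4');t=shot('top','t4');t=shot('side','s4')
a=t['frame'];cv2.imwrite('pics/c6.png',cv2.resize(a[130:220,200:290],None,fx=6,fy=6,interpolation=cv2.INTER_CUBIC))
```

```text
knob travel 0.044037215014577
0.131 0.1307 0.5 | 0.127 0.1265 0.5 | 0.123 0.1225 -0.1 | 0.119 0.1185 0.5 | 0.115 0.1145 0.3 | 0.111 0.1115 3.1 | 0.107 0.1068 2.8 | 0.103 0.1024 1.5 | 0.099 0.0984 1.9 | 0.095 0.0944 1.6 | 0.091 0.0907 2.6 | 0.087 0.087 3.3 | 0.083 0.0829 3.1 | 0.079 0.0789 3.4 | 0.075 0.0749 3.9 | 0.071 0.071 3.4 | 0.067 0.0671 5.3 | 0.063 0.0631 5.8 | 0.059 0.0591 6.6 | 0.055 0.0551 5.7 | 0.0535 0.0541 6.3 | 0.052 0.053 8.0 | 0.0505 0.0517 8.4 | 0.049 0.0502 8.7 | 0.0475 0.0498 13.4 | 0.046 0.0495 17.7 | 22.5583 [0.5683 0.2508 0.0496] [-5.1929 -5.3741 16.8146]
```

View pics/c6.png

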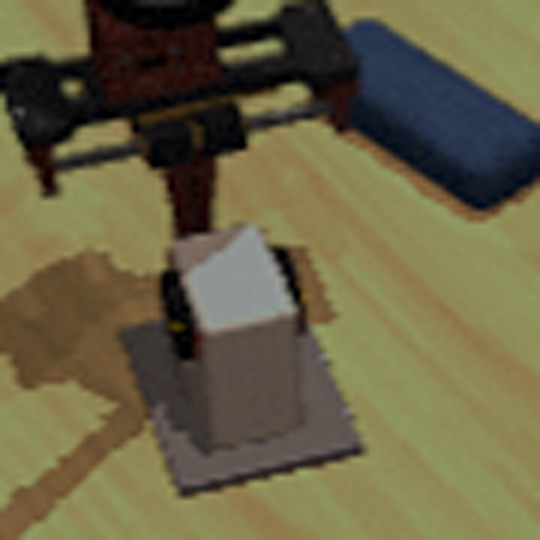

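View pics/w4.png

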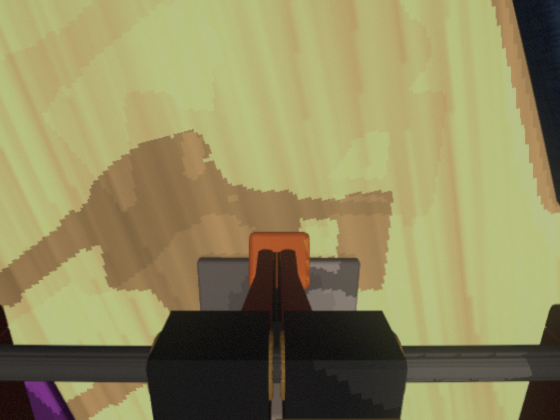

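The paddle is down at its hard stop. Fingertips are at z = 41.6 mm, against about 41 mm expected, and force rose from 9 to 17 N with almost no motion. Nothing else is touching. I'll confirm it is steady and hand in.

Run:
```python
from m import *
hold(.6); s=state();print(s['time'],s['ee_pos'],s['ft_force']); job_done()
```

```text
23.3083 [0.56829205 0.25081946 0.04960056] [-5.53779751 -6.75691299 18.66377395]
the job is handed in; nothing more can be done
```

I slid the bolt home first, then pressed the timer's paddle past the third click to its hard stop. I handed in at 23.3 s of the 48 s allowed, with the closed fingers still holding the paddle down.

- **Bolt:** the knob moved about 42 mm by finger travel and 44 mm by camera, which agrees to about 2 mm. It then hit a hard stop at about 18 N, and the pictures show the rod inside the brass keeper.
- **Dial:** the fingertips stopped at z ≈ 41.6 mm, against about 41 mm expected at the hard stop just beyond the third click. The upward force held steady at about 17–19 N, with about 9 N of sideways force. I inferred the dial angle from finger height and the force rise, because the pointer could not be read clearly in the pictures.
- **Bystanders:** I did not touch the pawns, tea bowl, key tray, glasses case or the purple look-alike. I did not re-measure their positions at the end.

No check failed.

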